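Draw the filter bolt with the hooked rod

TASK

The bolt that locks the dust extractor's filters lies at the bottom of the narrow gap between its two columns, where no hand fits: take the hooked rod from its cradle, drop the hook behind the bolt's bail and draw the bolt towards the mouth of the gap until it is fully against its stop (which is adjustable, so find it by feel), and keep a firm pull of about 10 N on it there for a second (it bends at 20 N). Then unhook without pushing the bolt back and lay the rod in its cradle again as you found it, hook hanging down and towards the same end. Move the bolt with the rod only, and leave the wipes canister, the parts box and the pot where they are.

Things in the scene. Friction and masses are not known exactly. Their poses are not given: they have to be found in the camera images.
- rod_grip (a point): centre of the loose hooked rod's handle (0.12 kg): black bar 120 long (x), 16 wide (y), 24 high (z), centred here. x points along the rod to the hook, z up as it lies. A 7 mm round steel rod runs from the handle along its centre line to x = 180 and there turns straight down (-z) into the hook. Grip here, from above, across y, between the cradle's yokes; 60 N or more keeps it from turning
- hook_tip (a point): lower end of the rod's downturned steel hook: 7 mm round, its centre line 180 mm along x from the handle's centre, its end 32 mm below the rod's centre line
- cradle_seat (a point): where rod_grip is when the rod rests in its fixed grey cradle, 70 mm above the table; x towards the hook, z up. Two yokes, 12 mm thick, at x = -45 and +45, carry the handle's underside 58 mm above the table, between cheeks 24 mm apart (y) that rise to 80 mm above the table. Base plate 140 x 70 x 12. The rod lifts straight up and out and lies by its weight
- extractor: fixed cream dust extractor, origin at the centre of its underside; x points into the gap, away from its mouth; z up. 160 deep (x), 242 wide (y). Two columns 90 wide and 165 high leave a gap 62 wide about y = 0, open above and at both ends; its floor is 30 above the table. The bolt runs along x on that floor in two steel guides that end 52 mm above the table. A blue hose coils behind
- gap_mouth (a point): middle of the gap's mouth, in the extractor's front plane (x = -80 of the extractor), 97 mm above the table; axes as the extractor's
- bail (a point): middle of the crossbar of the bolt's bail, an upright steel staple: crossbar 7 mm thick, 32 long (along y), centre 85 mm above the table, on two 7 mm legs, open beneath down to 49 mm above the table. Axes as the extractor's. Lower the hook on its far side (+x), where the gap is clear above 52 mm, the rod passing over the crossbar. It is 100 mm inside the mouth when shut
- bolt (a joint): travel of the bolt in m: 0 shut, grows as it is drawn towards the gap's mouth (the extractor's -x). It may start up to 0.006 drawn. Its rigid stop, two dark steel lugs on the gap's floor beside the bolt, met by the plate at the bail's foot, is set anew each time somewhere from 0.024 to 0.042: not told, find it by feel. The bolt drags with about 2.5 N, more when fast; no spring: it stays where left
- wipes: bystander: round white wipes canister 84 across and 170 high, origin at the centre of its underside
- parts_box: bystander: open box of small polishing parts, 140 x 180 x 35 high with its lid standing open at its +x side to 160 high, origin at the centre of its underside
- pot: bystander: small pot 44 across and 40 high, origin at the centre of its underside

How it is judged (in metres and radians):
On the way, in this order (a step that is already met when the one before it is completed fails the run):
1. the rod is held and lifted clear of its cradle (z of rod_grip in the frame of cradle_seat above 0.03 m and contact force between the fingers and rod above 2 N), for 0.2 s.
2. the bolt bears on its stop and the rod pulls on it steadily with 6 to 14 N for half a second (contact force between bolt and stop above 2 N and contact force between rod and bolt between 6 and 14 N), for 0.5 s.
At the end, for the whole second after the job is handed in: the bolt is within 3 mm of its stop and the rod lies at rest in both yokes of its cradle: handle centre within 15 mm along, 8 mm across and 5 mm in height of the seat, hook hanging down and at the same end as at the start, let go (x of bail in the frame of stop below 0.021 m and x of rod_grip in the frame of cradle_seat between -0.015 and 0.015 m and y of rod_grip in the frame of cradle_seat between -0.008 and 0.008 m and z of rod_grip in the frame of cradle_seat between -0.005 and 0.005 m and x of hook_tip in the frame of cradle_seat between 0.16 and 0.2 m and z of hook_tip in the frame of cradle_seat below -0.022 m and linear speed of rod below 0.02 m/s and contact force between the fingers and rod below 0.1 N); the robot touches nothing.
It fails at once if the rod bears on the bolt with more than 20 N (contact force between rod and bolt above 20 N).
It fails at once if the gripper or arm touches the bolt (contact force between any of the fingers, the arm and bolt above 0.5 N).
It fails at once if the wipes canister is moved more than 20 mm or tipped (distance of wipes from where it was at the start of the episode above 0.02 m or angle between wipes's own z axis and vertical above 0.3 rad).
It fails at once if the parts box is moved more than 20 mm or tipped (distance of parts_box from where it was at the start of the episode above 0.02 m or angle between parts_box's own z axis and vertical above 0.3 rad).
It fails at once if the small pot is moved more than 20 mm or tipped (distance of pot from where it was at the start of the episode above 0.02 m or angle between pot's own z axis and vertical above 0.3 rad).
It also fails if it takes over 67 s, if anything falls off the work surface, if the arm or the gripper's body presses on something with over 40 N, if the wrist force passes 120 N, or if a joint passes its speed limit or range.

ROBOT

A 6-joint arm with a two-finger parallel gripper is mounted at the origin on the work surface. World frame = base frame: x ahead of the robot, y to its left, z up, the work surface at z = 0. Lengths are in mm, angles in rad, forces in N, time in s.
With the tool pointing down it reaches from about 275 to 775 mm from the base axis. Payload 14.6 kg.
Tool frame: the origin (TCP) lies midway between the tips of the shut fingers; the grasp point (between the pads) lies r.grasp_offset behind it (r.grasp_offset is the distance from the TCP to the grasp point, in mm); z points along the fingers, y is the direction in which the jaws open and shut (so a half turn about z gives the same grasp; the last joint's range is limited). The gripper opens to 85 mm and grips with 20 to 120 N. Pads are 22 mm wide; open, the fingers measure 114 mm over their backs; the gripper's body (76 mm by 85 mm) begins 54 mm behind the grasp point. The pads swing forward as they close: fully open they stand 13 mm farther back than shut.
Start: joints at [-1.258, 0.263, -0.048, 1.259, 0, 1.415], TCP at [236.73, -468.602, 231.278] pointing down, gripper open.
Joint ranges: [-2.65, 2.65], [-0.89, 1.7], [-1.18, 1.37], [-2.13, 2.11], [-1.35, 1.29], [-3.14, 3.14]. Speed limits (rad/s): [1.89, 1.89, 2.57, 2.79, 3.14, 3.14].

INTERFACE

Orientations are given as a rotation vector (axis times angle).
In Python, from bench import telemetry, viewer, r gives the robot as it stands.
- The arm moves only by the shell command python3 -m creep 'ROWS' [FORCE]. ROWS is JSON, one flat list of numbers, 5 for each row, row after row: the finger opening in cm, from 0 to 8.54, then the shift along the tool's x, y, z in cm, then the turn about the tool's z in rad. In form: [grip, tx, ty, tz, turn, grip, tx, ty, tz, turn, ...]. A call has 1 to 20 rows; each row is the pose to reach, as a shift and turn from the pose commanded when the call began, along the tool's axes at that moment; what a row does not reach only later rows make up. A row lasts 1/12 s, in which the tool goes at most 41.7 mm and 7.16 degrees, less where a joint would pass 70% of its speed; a pose out of reach is approached as far as the arm can. A call with a gripper value outside its range is refused whole. The fingers move at their own pace and stop on an object; FORCE is the grip in N (left out, the last holds). Time passes only in rows, so rows that repeat a pose let the fingers close. It gives the time, the measured TCP pose, the force and the opening at its end, in the units of the state.
- telemetry.state(): the state, without advancing time (a new reading comes with each control period).
- viewer.snapshot(name): name is "side" or "top" or "wrist"; returns a dict with "frame" (420x560x3 uint8, red, green, blue), "intrinsics" (3x3 intrinsics, pixels), "R" (3x3) and "t" (3): a world point X has camera coordinates R X + t. Camera axes: x right, y down, z forward; pixel columns grow to the right and rows downward; lengths in mm; the calibration is good to about 2 mm. A picture is of the moment at which its call begins. There is no depth.
- r.close_job(): hands the job in, once; it reports no verdict.
Trained networks look in a picture, given as the dict that the camera call returned (one of the last four; its "shot" number tells which), for a name from the list of things; names that differ only in an ending like _2 or _b are one class to them, and where a whole thing is asked for, a point or a joint stands for the part that bears it (a point fixed in the world has none). Each returns a list of dicts, best first, with "score" (0 to 1); they miss things now and then, are a little off and sometimes report something else, mostly with a low value. They report only what shows in the picture. A call takes as long as a camera call.
- viewer.look_for(picture, label): "rect" ([centre column, centre row, width, height] in pixels, round what is visible of it).
- viewer.masks_of(picture, label): "pixels" (420x560 bool, what is visible of it) and "rect" ([centre column, centre row, width, height] in pixels, round what is visible of it).
- viewer.landmark_of(picture, label): "centre" ([column, row] in pixels: a listed point, or the origin of a listed thing).
The state is a dict: "clock": time; "q": joint angles; "qvel": joint speeds; "effort": joint torques, N m; "position": TCP position; "eef_rot": TCP orientation; "force": force on the tool from outside, world axes, zero at the start; "moment": the same for the moment, N m; "width": opening from 0.0 (shut) to 1.0 (fully open).
Only numpy, scipy, OpenCV 4.12 (cv2) and the standard library are available. Lean on these libraries where they do the work, as an engineer would, in place of code of your own. Each camera call takes 0.05 s, during which the arm holds its last target. There are 200 camera calls.

## Working session

There is one attempt and no reset: what is moved stays moved. The work goes in short steps, Python scripts to look and compute and a shell command to move; the robot and the scene stay as the last step left them, time stands still between calls to the robot, and variables do not carry over. Pictures are saved under pics/ and viewed, about 8 in all and at most 12, crops included, and the job is handed in when it is done.

```bash
ls; mkdir -p pics; cat > h.py <<'E'
import numpy as np, cv2
from bench import telemetry, viewer, r
def tri(obs):
    # obs: list of (pic, (u,v)) ; least squares
    A=[];b=[]
    for p,(u,v) in obs:
        P=np.array(p["intrinsics"])@np.c_[np.array(p["R"]),np.array(p["t"])]
        for row in (u*P[2]-P[0], v*P[2]-P[1]):
            n=np.linalg.norm(row[:3]); A.append(row[:3]/n); b.append(-row[3]/n)
    x,res,_,_=np.linalg.lstsq(np.array(A),np.array(b),rcond=None)
    return x, np.array(A)@x-np.array(b)
def atz(p,uv,z):
    K=np.array(p["intrinsics"]);R=np.array(p["R"]);t=np.array(p["t"])
    d=R.T@np.linalg.solve(K,[uv[0],uv[1],1]);c=-R.T@t
    return c+d*(z-c[2])/d[2]
def proj(p,X):
    q=np.array(p["intrinsics"])@(np.array(p["R"])@np.array(X)+np.array(p["t"])); return q[:2]/q[2]
def save(p,n): cv2.imwrite("pics/"+n,p["frame"][:,:,::-1])
E
cat > m.py <<'E'
from h import *
s=telemetry.state(); print({k:np.round(v,3) for k,v in s.items()}, r.grasp_offset)
ps={n:viewer.snapshot(n) for n in("side","top","wrist")}
cv2.imwrite("pics/a.png",cv2.resize(np.hstack([ps["side"]["frame"],ps["top"]["frame"]])[:,:,::-1],(800,300)))
save(ps["top"],"top1.png");save(ps["side"],"side1.png")
Z=dict(rod_grip=70,hook_tip=38,cradle_seat=70,extractor=0,gap_mouth=97,bail=85,wipes=0,parts_box=0,pot=0)
for l,z in Z.items():
    o=[]
    for n in ps:
        try: k=viewer.landmark_of(ps[n],l)
        except Exception as e: print(e); continue
        for c in k[:2]: print(l,n,np.round(c["centre"]),round(c["score"],2),"atz",np.round(atz(ps[n],c["centre"],z)))
        if k and k[0]["score"]>.3 and n!="wrist": o.append((ps[n],k[0]["centre"]))
    if len(o)>1: x,e=tri(o); print("   tri",l,np.round(x,1),np.round(e,1))
E
python3 m.py
```

```text
pics
{'clock': np.float64(0.0), 'q': array([-1.258,  0.264, -0.049,  1.259,  0.   ,  1.415]), 'qvel': array([-0.002, -0.001,  0.   , -0.001,  0.   ,  0.001]), 'effort': array([-7.0000e-03, -6.3761e+01,  3.8457e+01,  1.4000e-02, -1.0000e-03,
        0.0000e+00]), 'position': array([ 236.656, -468.36 ,  230.826]), 'eef_rot': array([-3.055, -0.728,  0.   ]), 'force': array([-0.234,  0.743,  0.454]), 'moment': array([ 0.053, -0.04 ,  0.013]), 'width': np.float64(1.004)} 18.700000000000003
rod_grip side [328. 193.] 0.67 atz [ 480. -166.   70.]
rod_grip top [350. 257.] 0.83 atz [ 475. -154.   70.]
   tri rod_grip [ 475.1 -151.8   82.3] [-1.2 -0.3  0.1  1.2]
hook_tip side [271. 187.] 0.83 atz [ 658. -168.   38.]
hook_tip top [357. 186.] 0.6 atz [ 664. -165.   38.]
hook_tip top [351. 256.] 0.22 atz [ 481. -160.   38.]
   tri hook_tip [ 660.  -165.4   40.4] [ 2.6  0.9 -0.2 -2.8]
cradle_seat side [325. 194.] 0.93 atz [ 487. -159.   70.]
cradle_seat top [355. 254.] 0.75 atz [ 483. -165.   70.]
   tri cradle_seat [ 485.9 -165.4   64.3] [-2.6 -0.6  0.2  2.7]
extractor side [321. 256.] 0.29 atz [439.  14.   0.]
extractor top [222. 188.] 0.85 atz [637. 191.   0.]
gap_mouth side [254. 262.] 0.8 atz [563. 179.  97.]
bail top [216. 177.] 0.6 atz [643. 193.  85.]
wipes top [121. 239.] 0.85 atz [478. 441.   0.]
wipes top [220. 190.] 0.34 atz [633. 196.   0.]
parts_box side [340. 160.] 0.64 atz [ 511. -437.   -0.]
parts_box top [452. 253.] 0.92 atz [ 514. -428.    0.]
   tri parts_box [ 510.6 -424.3    9.3] [ 2.1  0.5 -0.1 -2.1]
pot side [321. 251.] 0.8 atz [445.  -6.   0.]
pot top [282. 270.] 0.59 atz [432.  11.   0.]
   tri pot [436.2  11.8  19.3] [-5.  -1.   0.4  5.1]
```

View pics/side1.png

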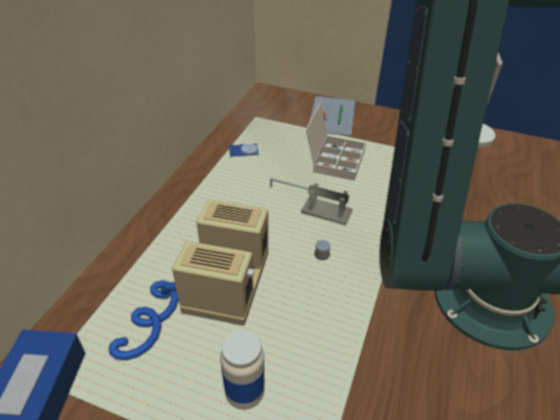

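View pics/top1.png

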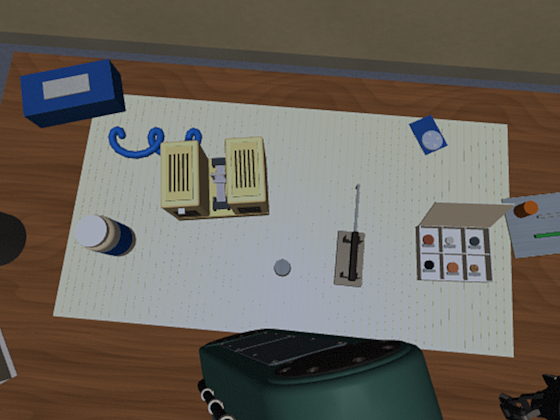

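Side view: the rod's handle is at about (328,195), its hook at (271,186) and the extractor at (220,255). Top view: the handle is at (352,257) and the gap at (220,185). The gripper needs a half-turned grasp so that joint 6 stays within range. I'll move above the rod.

```bash
python3 -m creep '[8.5,35.6,-16.5,0,-2.6,8.5,35.6,-16.5,0,-2.6,8.5,35.6,-16.5,0,-2.6,8.5,35.6,-16.5,0,-2.6,8.5,35.6,-16.5,0,-2.6,8.5,35.6,-16.5,0,-2.6,8.5,35.6,-16.5,0,-2.6,8.5,35.6,-16.5,0,-2.6,8.5,35.6,-16.5,0,-2.6,8.5,35.6,-16.5,0,-2.6,8.5,35.6,-16.5,0,-2.6,8.5,35.6,-16.5,0,-2.6,8.5,35.6,-16.5,0,-2.6,8.5,35.6,-16.5,0,-2.6,8.5,35.6,-16.5,0,-2.6,8.5,35.6,-16.5,0,-2.6,8.5,35.6,-16.5,0,-2.6,8.5,35.6,-16.5,0,-2.6,8.5,35.6,-16.5,0,-2.6,8.5,35.6,-16.5,0,-2.6]' 80
python3 -m creep '[8.5,0,0,0,0,8.5,0,0,0,0]'
cat > m2.py <<'E'
from h import *
import sys
s=telemetry.state(); print({k:np.round(s[k],3) for k in("clock","q","position","eef_rot","force","width")})
ps={n:viewer.snapshot(n) for n in("side","top","wrist")}
for n in ps: save(ps[n],sys.argv[1]+n+".png")
Z=dict(rod_grip=70,hook_tip=38,cradle_seat=70,extractor=0,gap_mouth=97,bail=85,bolt=40)
for l,z in Z.items():
    for n in ps:
        k=viewer.landmark_of(ps[n],l)
        for c in k[:1]: print(l,n,np.round(c["centre"]),round(c["score"],2),"atz",np.round(atz(ps[n],c["centre"],z),1))
E
python3 m2.py b
```

```text
clock: 3.17
position: [480.1, -160.8, 231.3]
eef_rot: [-0.263, -3.131, -0.0]
force: [-0.2, -0.3, 0.2]
width: 0.997
clock: 3.33
position: [480.1, -160.8, 231.3]
eef_rot: [0.279, 3.129, -0.0]
force: [0.6, -0.3, 0.5]
width: 0.993
{'clock': np.float64(3.333), 'q': array([-0.484,  0.231, -0.093,  1.247, -0.   , -0.306]), 'position': array([ 480.062, -160.793,  231.3  ]), 'eef_rot': array([ 0.279,  3.129, -0.   ]), 'force': array([ 0.625, -0.303,  0.515]), 'width': np.float64(0.993)}
rod_grip side [324. 191.] 0.8 atz [ 493.8 -173.9   70. ]
rod_grip top [357. 189.] 0.73 atz [ 645.8 -162.3   70. ]
hook_tip top [358. 190.] 0.41 atz [ 653.6 -169.1   38. ]
hook_tip wrist [303. 336.] 0.97 atz [ 660.6 -166.8   38. ]
cradle_seat side [327. 194.] 0.65 atz [ 481.6 -164.6   70. ]
cradle_seat top [354. 258.] 0.47 atz [ 473.9 -164.1   70. ]
cradle_seat wrist [280. 192.] 0.67 atz [ 482.2 -161.    70. ]
extractor top [224. 191.] 0.62 atz [630.8 185.7   0. ]
gap_mouth side [257. 263.] 0.79 atz [553.9 179.4  97. ]
bail top [215. 178.] 0.77 atz [641.8 195.7  85. ]Traceback (most recent call last):
  File "m2.py", line 9, in <module>
    k=viewer.landmark_of(ps[n],l)
ValueError: it knows: bail, cradle_seat, extractor, gap_mouth, hook_tip, parts_box, pot, rod_grip, wipes
```

View wrist.

View pics/bwrist.png

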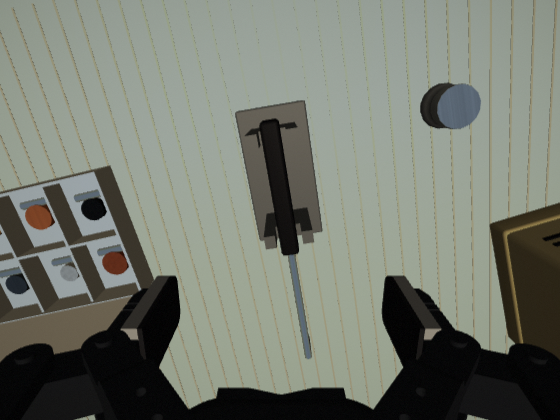

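Wrist view: handle top ends at about (269,124) and (290,252), rod end at (307,352), and base plate corners at (236,112), (304,100) and (322,232).

```bash
python3 - <<'E'
from h import *
p=viewer.snapshot("wrist")
a=atz(p,(269,121),82);b=atz(p,(290,253),82);c=atz(p,(307,354),66)
print(a,b,(a+b)/2,np.linalg.norm(b-a),c,np.linalg.norm(c-(a+b)/2))
for X,Y in((a,b),(a,c),(b,c)): print(np.arctan2(*(Y-X)[1::-1]))
q=[atz(p,u,12) for u in((236,112),(304,100),(322,232))];print(np.round(q,1),(q[0]+q[2])/2,np.arctan2(*(q[2]-q[1])[1::-1]))
m=viewer.masks_of(p,"rod_grip")
for k in m[:1]:
  print(k["score"],k["rect"]);ys,xs=np.nonzero(k["pixels"]);print(cv2.fitLine(np.c_[xs,ys].astype(np.float32),1,0,.01,.01).ravel())
E
```

```text
[ 419.79916113 -158.94371465   82.        ] [ 536.71784084 -161.4339116    82.        ] [ 478.25850099 -160.18881312   82.        ] 116.94519548484332 [ 661.53846189 -163.77193376   66.        ] 184.01190946106897
-0.021295318377158555
-0.019970179605830383
-0.018728866853271398
[[ 409.7 -192.3   12. ]
 [ 410.1 -124.6   12. ]
 [ 550.  -126.3   12. ]] [ 479.82076011 -159.30023661   12.        ] -0.012153103042275222
0.63 [285.9, 236.6, 49.2, 241.5]
[1.6439241e-01 9.8639500e-01 2.9556366e+02 2.8438315e+02]
```

```bash
python3 -m creep '[8.5,0.1,0.05,4,-0.08,8.5,0.1,0.05,8,-0.16,8.5,0.1,0.05,11,-0.16,8.5,0.1,0.05,14,-0.16,8.5,0.1,0.05,16,-0.16,8.5,0.1,0.05,17,-0.16,8.5,0.1,0.05,17.6,-0.16,8.5,0.1,0.05,18,-0.16,8.5,0.1,0.05,18,-0.16,8.5,0.1,0.05,18,-0.16]' 80 && python3 -m creep '[4,0,0,0,0,2.5,0,0,0,0,2,0,0,0,0,1.2,0,0,0,0,1.2,0,0,0,0,1.2,0,0,0,0,1.2,0,0,0,0,1.2,0,0,0,0]' 80
python3 m2.py c 2>/dev/null | head -3
```

```text
clock: 5.32
position: [479.6, -160.3, 51.9]
eef_rot: [0.022, 3.141, -0.001]
force: [-0.7, -0.4, -0.9]
width: 0.994
clock: 5.98
position: [479.3, -160.2, 51.6]
eef_rot: [0.022, 3.141, -0.0]
force: [-1.7, -0.2, 6.4]
width: 0.175
{'clock': np.float64(5.983), 'q': array([-0.484,  0.357, -0.437,  0.777, -0.   , -0.47 ]), 'position': array([ 479.288, -160.206,   51.61 ]), 'eef_rot': array([ 0.022,  3.141, -0.   ]), 'force': array([-1.686, -0.222,  6.403]), 'width': np.float64(0.175)}
rod_grip side [326. 192.] 0.75 atz [ 487.  -168.3   70. ]
rod_grip top [223. 188.] 0.52 atz [621.6 175.   70. ]
```

View pics/cwrist.png

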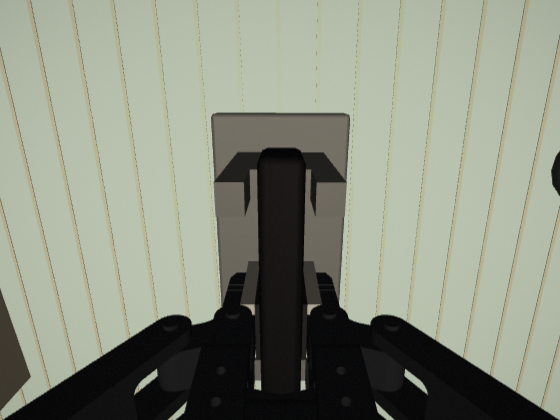

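The grasp looks square and centred, opening about 15 mm. I'll lift and look at the extractor from above, offset to the side.

```bash
python3 -m creep '[1.2,0,0,-0.5,0,1.2,0,0,-1.5,0,1.2,0,0,-3,0,1.2,0,0,-5,0,1.2,0,0,-8,0,1.2,0,0,-11,0,1.2,0,0,-14.5,0,1.2,0,0,-18,0,1.2,0,2,-21.5,0,1.2,-0.5,4,-24,0,1.2,-1,7,-26,0,1.2,-1.5,10,-28,0,1.2,-2,13,-28,0,1.2,-2,16,-28,0,1.2,-2,19,-28,0,1.2,-2,22,-28,0,1.2,-2,24,-28,0,1.2,-2,25,-28,0,1.2,-2,25,-28,0,1.2,-2,25,-28,0]' 80
python3 m2.py d 2>/dev/null
```

```text
clock: 8.7
position: [502.6, 89.3, 331.3]
eef_rot: [-0.02, -3.141, 0.001]
force: [-0.3, -0.6, -1.9]
width: 0.175
{'clock': np.float64(8.7), 'q': array([ 0.016,  0.229,  0.174,  1.516, -0.   ,  0.029]), 'position': array([502.564,  89.329, 331.304]), 'eef_rot': array([-2.000e-02, -3.141e+00,  1.000e-03]), 'force': array([-0.33 , -0.627, -1.881]), 'width': np.float64(0.175)}
rod_grip side [294. 161.] 0.88 atz [ 623.6 -277.2   70. ]
rod_grip wrist [282. 299.] 0.85 atz [675.8  89.   70. ]
hook_tip side [222. 154.] 0.96 atz [ 872.8 -267.4   38. ]
cradle_seat side [327. 196.] 0.78 atz [ 478.5 -154.2   70. ]
cradle_seat top [355. 259.] 0.83 atz [ 470.9 -166.2   70. ]
cradle_seat wrist [ 58. 154.] 0.94 atz [ 483.2 -164.8   70. ]
extractor wrist [351. 252.] 0.95 atz [642.5 189.5   0. ]
gap_mouth side [255. 258.] 0.88 atz [564.7 165.6  97. ]
gap_mouth wrist [361. 220.] 0.77 atz [558.8 179.6  97. ]
bail wrist [365. 289.] 0.68 atz [654.  191.8  85. ]
```

View pics/dwrist.png

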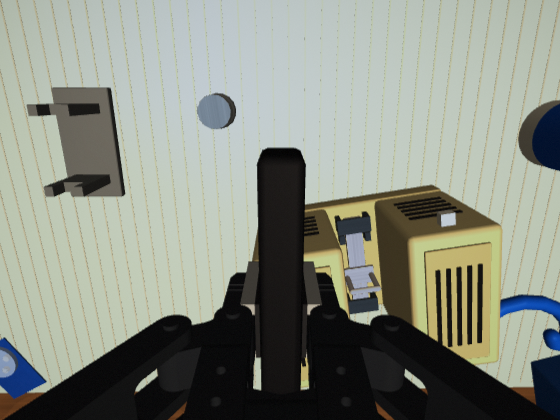

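```bash
python3 - <<'E'
import cv2
i=cv2.imread("pics/dwrist.png")[170:330,240:510]
cv2.imwrite("pics/dcrop.png",cv2.resize(i,None,fx=2.9,fy=2.9,interpolation=cv2.INTER_CUBIC))
E
```

```text
(no output)
```

View pics/dcrop.png

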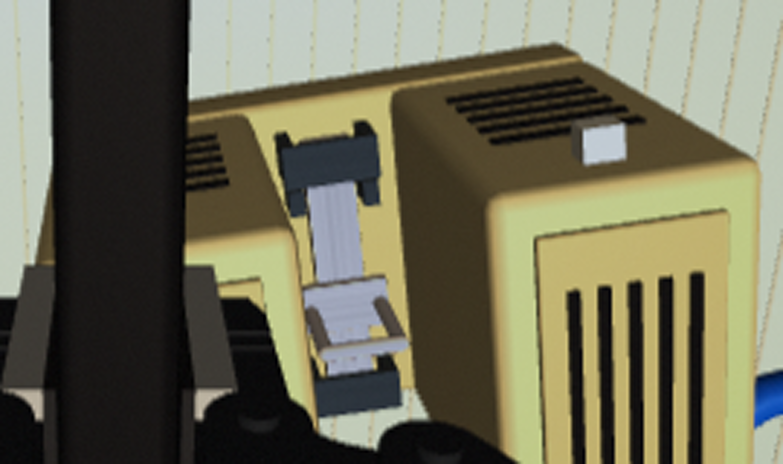

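The crop shows the bail's crossbar running from about pixel (350,293) to (381,288), centre (365,291), with the extractor's front edge along (309,208)–(440,190).

```bash
cat > e.py <<'E'
from h import *
p=viewer.snapshot("wrist")
f=lambda u,v:(240+u/2.9,170+v/2.9)
def d(n,a,b,z):
    A=atz(p,f(*a),z);B=atz(p,f(*b),z);v=B-A;print(n,np.round(A,1),np.round(B,1),"mid",np.round((A+B)/2,1),"len",round(np.linalg.norm(v),1),"ang",round(np.arctan2(v[1],v[0]),3))
d("bar",(318,356),(409,343),85)
d("front z0",(200,100),(560,43),0)
d("front z30",(200,113),(575,58),30)
d("boltL",(309,190),(318,280),40); d("boltR",(352,183),(362,275),40)
d("gaptop",(235,118),(294,235),165);d("gapright top",(395,95),(490,200),165)
d("guide front",(280,145),(378,128),52)
d("guide back",(318,385),(398,372),52)
d("lid",(305,288),(385,276),49)
print("cam",-np.array(p["R"]).T@p["t"])
E
python3 e.py
```

```text
bar [658.5 174.3  85. ] [652.7 213.   85. ] mid [655.6 193.6  85. ] len 39.1 ang 1.719
front z0 [568.5 129.1   0. ] [542.7 299.4   0. ] mid [555.6 214.2   0. ] len 172.3 ang 1.721
front z30 [565.6 126.7  30. ] [542.2 293.7  30. ] mid [553.9 210.2  30. ] len 168.6 ang 1.71
boltL [599.8 175.9  40. ] [645.2 182.   40. ] mid [622.5 178.9  40. ] len 45.8 ang 0.135
boltR [596.7 195.2  40. ] [642.9 202.5  40. ] mid [619.8 198.8  40. ] len 46.8 ang 0.156
gaptop [524.5 127.  165. ] [565.2 147.2 165. ] mid [544.9 137.1 165. ] len 45.4 ang 0.462
gapright top [517.7 177.1 165. ] [553.7 210.4 165. ] mid [535.7 193.8 165. ] len 49.1 ang 0.746
guide front [573.7 160.   52. ] [566.5 202.2  52. ] mid [570.1 181.1  52. ] len 42.8 ang 1.74
guide back [693.9 182.   52. ] [687.4 219.3  52. ] mid [690.6 200.7  52. ] len 37.8 ang 1.743
lid [644.6 174.4  49. ] [639.  210.7  49. ] mid [641.8 192.5  49. ] len 36.8 ang 1.723
cam [424.58695555  91.17257074 474.24882376]
```

```bash
python3 -m creep '[1.2,0.3,2,0,-0.05,1.2,0.7,4.5,0,-0.1,1.2,1,7,0,-0.165,1.2,1,8,0,-0.165,1.2,1,8,0.5,-0.165,1.2,1,8,2,-0.165,1.2,1,8,4.5,-0.165,1.2,1,8,7.5,-0.165,1.2,1,8,10.5,-0.165,1.2,1,8,13.5,-0.165,1.2,1,8,16,-0.165,1.2,1,8,17.5,-0.165,1.2,1,8,18.4,-0.165,1.2,1,8,18.4,-0.165,1.2,1,8,18.4,-0.165,1.2,1,8,18.4,-0.165]' 80
python3 m2.py f 2>/dev/null
python3 - <<'E'
import cv2,numpy as np
a=cv2.imread("pics/fside.png")[180:330,160:360];b=cv2.imread("pics/ftop.png")[120:270,140:340]
cv2.imwrite("pics/fc.png",cv2.resize(np.hstack([a,b]),(800,300),interpolation=cv2.INTER_CUBIC))
E
```

```text
clock: 11.13
position: [494.4, 169.5, 148.3]
eef_rot: [-0.236, 3.131, 0.0]
force: [0.0, 1.0, -1.5]
width: 0.173
{'clock': np.float64(11.133), 'q': array([ 0.174,  0.298, -0.23 ,  1.042, -0.   ,  0.024]), 'position': array([494.426, 169.53 , 148.341]), 'eef_rot': array([-0.236,  3.131,  0.   ]), 'force': array([ 0.047,  1.023, -1.496]), 'width': np.float64(0.173)}
rod_grip side [285. 245.] 0.61 atz [522.6  72.8  70. ]
rod_grip top [212. 231.] 0.66 atz [508.5 190.   70. ]
rod_grip wrist [282. 298.] 0.68 atz [552.5 179.9  70. ]
hook_tip side [208. 246.] 0.94 atz [719.8 122.7  38. ]
hook_tip top [212. 161.] 0.68 atz [699.1 219.3  38. ]
cradle_seat side [328. 197.] 0.88 atz [ 474.9 -148.5   70. ]
cradle_seat top [356. 256.] 0.81 atz [ 476.6 -167.3   70. ]
extractor top [223. 189.] 0.75 atz [636.9 188.8   0. ]
gap_mouth side [255. 259.] 0.65 atz [563.1 169.5  97. ]
gap_mouth top [220. 211.] 0.6 atz [555.4 170.8  97. ]
bail side [241. 391.] 0.28 atz [459. 481.  85.]
bail top [215. 179.] 0.55 atz [638.4 195.6  85. ]
```

View pics/fc.png

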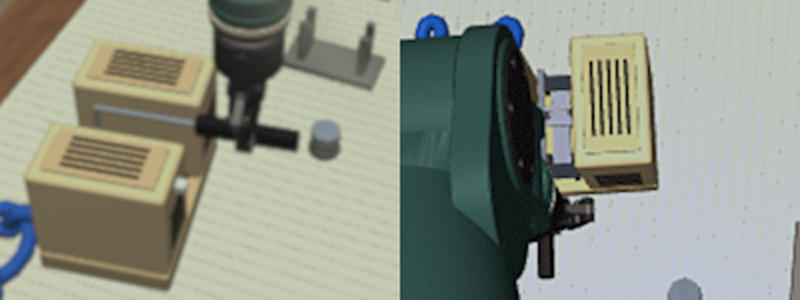

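Side view: the rod runs along the gap with its hook at about px (208,243), above the bail's depth. I'll check this numerically.

```bash
python3 - <<'E'
from h import *
p=viewer.snapshot("side"); 
for X in((672.3,197.4,134.7),(672.3,197.4,166.7),(655.6,194,85)): print(proj(p,X))
print(atz(p,(208.5,244),134.7),atz(p,(208.5,233.5),168), proj(p,(682.3,198.9,134.7)))
E
```

```text
[207.98811368 243.90449294]
[206.77796719 234.32213614]
[216.55180854 259.00377337]
[671.02980417 197.23103526 134.7       ] [669.13540367 194.6188031  168.        ] [203.93105891 243.20149273]
```

```bash
python3 -m creep '[1.2,0,0,1,0,1.2,0,0,2.5,0,1.2,0,0,3.5,0,1.2,0,0,4.2,0,1.2,0,0,4.5,0,1.2,0,0,4.7,0,1.2,0,0,4.9,0]' 80; python3 -m creep '[1.2,0,0,0.2,0,1.2,0,0,0.3,0,1.2,0,0,0.3,0]' 80
```

```text
clock: 12.82
position: [494.0, 169.8, 98.5]
eef_rot: [-0.237, 3.132, 0.0]
force: [-0.9, -0.7, -0.2]
width: 0.174
clock: 13.07
position: [493.8, 169.7, 95.3]
eef_rot: [-0.237, 3.132, -0.0]
force: [0.9, -0.2, -1.5]
width: 0.171
```

```bash
python3 -m creep '[1.2,0,0,0.5,0,1.2,0,0,1.1,0,1.2,0,0,1.6,0,1.2,0,0,1.65,0,1.2,0,0,1.65,0]' 80; python3 -m creep '[1.2,0.2,0,0,0,1.2,0.4,0,0,0,1.2,0.6,0,0,0,1.2,0.7,0,0,0,1.2,0.8,0,0,0,1.2,0.9,0,0,0,1.2,1.0,0,0,0,1.2,1.1,0,0,0,1.2,1.2,0,0,0,1.2,1.3,0,0,0]' 80;python3 -m creep '[1.2,0.1,0,0,0,1.2,0.2,0,0,0,1.2,0.3,0,0,0,1.2,0.4,0,0,0]' 80
```

```text
clock: 13.48
position: [493.4, 169.6, 78.3]
eef_rot: [0.237, -3.132, 0.0]
force: [-0.2, -0.2, -1.9]
width: 0.167
clock: 14.32
position: [481.3, 167.8, 78.9]
eef_rot: [-0.237, 3.132, 0.0]
force: [2.9, 0.7, -1.5]
width: 0.169
clock: 14.65
position: [477.0, 167.1, 78.8]
eef_rot: [-0.237, 3.132, 0.0]
force: [3.5, 0.4, -2.3]
width: 0.173
```

```bash
python3 -m creep '[1.2,0.1,0,0,0,1.2,0.2,0,0,0,1.2,0.3,0,0,0,1.2,0.4,0,0,0,1.2,0.5,0,0,0,1.2,0.6,0,0,0,1.2,0.7,0,0,0,1.2,0.75,0,0,0]' 80; for i in 1 2 3; do python3 -m creep '[1.2,0.05,0,0,0,1.2,0.1,0,0,0,1.2,0.1,0,0,0]' 80|grep -E "pos|force"; done
```

```text
clock: 15.32
position: [469.4, 166.0, 78.8]
eef_rot: [0.237, -3.133, 0.0]
force: [2.8, 0.8, -0.9]
width: 0.172
position: [468.4, 165.8, 78.8]
force: [2.1, 0.7, -0.5]
position: [467.4, 165.7, 78.8]
force: [2.1, -0.6, -2.0]
position: [466.4, 165.5, 78.8]
force: [2.2, 1.6, -1.7]
```

```bash
python3 -m creep '[1.2,0.05,0,0,0,1.2,0.1,0,0,0,1.2,0.1,0,0,0]' 80|grep -E "pos|force";  python3 -m creep '[1.2,0.05,0,0,0,1.2,0.1,0,0,0,1.2,0.1,0,0,0]' 80|grep -E "pos|force"
```

```text
position: [465.5, 165.4, 78.8]
force: [2.2, 0.6, -0.8]
position: [464.5, 165.2, 78.8]
force: [2.6, 1.4, -0.7]
```

```bash
python3 -m creep '[1.2,0.05,0,0,0,1.2,0.1,0,0,0,1.2,0.1,0,0,0]' 80|grep -E "pos|force"
```

```text
position: [463.5, 165.1, 78.8]
force: [1.8, 0.6, -1.6]
```

```bash
python3 -m creep '[1.2,0.05,0,0,0,1.2,0.1,0,0,0,1.2,0.1,0,0,0]' 80|grep -E "pos|force"
```

```text
position: [462.5, 164.9, 78.8]
force: [2.3, 0.7, -1.1]
```

```bash
python3 -m creep '[1.2,0.05,0,0,0,1.2,0.1,0,0,0,1.2,0.1,0,0,0]' 80|grep -E "pos|force";  python3 -m creep '[1.2,0.05,0,0,0,1.2,0.05,0,0,0]' 80|grep -E "pos|force"
```

```text
position: [461.5, 164.8, 78.8]
force: [2.3, 0.4, -1.1]
position: [461.0, 164.7, 78.8]
force: [1.8, 0.6, -1.1]
```

```bash
python3 -m creep '[1.2,0.05,0,0,0,1.2,0.1,0,0,0,1.2,0.1,0,0,0]' 80|grep -E "pos|force";  python3 -m creep '[1.2,0.05,0,0,0,1.2,0.05,0,0,0]' 80|grep -E "pos|force"
```

```text
position: [460.0, 164.5, 78.8]
force: [1.7, -0.4, -1.4]
position: [459.6, 164.5, 78.8]
force: [1.9, 0.9, -1.5]
```

```bash
python3 -m creep '[1.2,0.05,0,0,0,1.2,0.1,0,0,0,1.2,0.1,0,0,0]' 80|grep -E "pos|force";  python3 -m creep '[1.2,0.05,0,0,0,1.2,0.05,0,0,0]' 80|grep -E "pos|force"
```

```text
position: [458.5, 164.3, 78.8]
force: [1.7, 0.9, -0.0]
position: [458.1, 164.2, 78.8]
force: [2.0, 1.3, -2.0]
```

```bash
python3 -m creep '[1.2,0.05,0,0,0,1.2,0.1,0,0,0,1.2,0.1,0,0,0]' 80|grep -E "pos|force";  python3 -m creep '[1.2,0.05,0,0,0,1.2,0.05,0,0,0]' 80|grep -E "pos|force"
```

```text
position: [457.1, 164.1, 78.8]
force: [2.8, 1.0, -1.0]
position: [456.6, 164.0, 78.8]
force: [1.6, 0.8, -2.0]
```

```bash
python3 -m creep '[1.2,0.05,0,0,0,1.2,0.1,0,0,0,1.2,0.1,0,0,0]' 80|grep -E "pos|force";  python3 -m creep '[1.2,0.05,0,0,0,1.2,0.05,0,0,0]' 80|grep -E "pos|force"
```

```text
position: [455.6, 163.9, 78.8]
force: [2.4, 0.5, -0.6]
position: [455.1, 163.8, 78.8]
force: [2.0, 0.8, -1.8]
```

```bash
python3 -m creep '[1.2,0.05,0,0,0,1.2,0.1,0,0,0,1.2,0.1,0,0,0]' 80|grep -E "pos|force";  python3 -m creep '[1.2,0.05,0,0,0,1.2,0.05,0,0,0]' 80|grep -E "pos|force"
```

```text
position: [454.1, 163.7, 78.8]
force: [2.3, -0.3, -0.8]
position: [453.6, 163.6, 78.8]
force: [1.5, 1.3, -1.1]
```

```bash
python3 -m creep '[1.2,0.05,0,0,0,1.2,0.1,0,0,0,1.2,0.1,0,0,0]' 80|grep -E "pos|force";  python3 -m creep '[1.2,0.05,0,0,0,1.2,0.05,0,0,0]' 80|grep -E "pos|force"
```

```text
position: [452.6, 163.4, 78.8]
force: [3.1, 1.5, -1.6]
position: [452.1, 163.3, 78.8]
force: [2.1, 0.5, -0.7]
```

```bash
python3 -m creep '[1.2,0.05,0,0,0,1.2,0.1,0,0,0,1.2,0.1,0,0,0]' 80|grep -E "pos|force";  python3 -m creep '[1.2,0.05,0,0,0,1.2,0.05,0,0,0]' 80|grep -E "pos|force"
```

```text
position: [451.1, 163.2, 78.8]
force: [3.1, 0.8, -1.1]
position: [450.7, 163.1, 78.8]
force: [2.2, 0.2, -1.1]
```

```bash
python3 -m creep '[1.2,0.05,0,0,0,1.2,0.1,0,0,0,1.2,0.1,0,0,0]' 80|grep -E "pos|force";  python3 -m creep '[1.2,0.05,0,0,0,1.2,0.05,0,0,0]' 80|grep -E "pos|force"
```

```text
position: [449.6, 163.0, 78.8]
force: [3.0, 0.1, -1.3]
position: [449.2, 162.9, 78.8]
force: [1.7, 1.0, -1.3]
```

```bash
python3 -m creep '[1.2,0.05,0,0,0,1.2,0.1,0,0,0,1.2,0.1,0,0,0]' 80|grep -E "pos|force"
```

```text
position: [448.2, 162.8, 78.8]
force: [2.1, -0.3, -0.8]
```

```bash
python3 -m creep '[1.2,0.05,0,0,0,1.2,0.1,0,0,0,1.2,0.1,0,0,0]' 80|grep -E "pos|force"
```

```text
position: [447.2, 162.6, 78.8]
force: [2.0, 0.6, -2.3]
```

```bash
python3 -m creep '[1.2,0.05,0,0,0,1.2,0.1,0,0,0,1.2,0.1,0,0,0]' 80|grep -E "pos|force"
```

```text
position: [446.2, 162.5, 78.8]
force: [1.8, 0.9, -0.6]
```

```bash
python3 -m creep '[1.2,0.05,0,0,0,1.2,0.1,0,0,0,1.2,0.1,0,0,0]' 80|grep -E "pos|force|clock"
```

```text
clock: 21.82
position: [445.4, 162.3, 78.8]
force: [3.1, 0.5, -2.1]
```

```bash
python3 m2.py g 2>/dev/null | grep -E "bail|hook|clock"
```

```text
{'clock': np.float64(21.817), 'q': array([ 0.177,  0.282, -0.467,  0.822, -0.   ,  0.026]), 'position': array([445.357, 162.331,  78.846]), 'eef_rot': array([-0.237,  3.132,  0.   ]), 'force': array([ 3.104,  0.466, -2.084]), 'width': np.float64(0.172)}
hook_tip top [217. 189.] 0.67 atz [624.6 197.9  38. ]
bail top [219. 191.] 0.84 atz [609.6 181.   85. ]
```

```bash
python3 -m creep '[1.2,0.05,0,0,0,1.2,0.05,0,0,0]' 80|grep -E "pos|force"
```

```text
position: [445.2, 162.3, 78.9]
force: [5.0, 0.8, -2.2]
```

```bash
python3 -m creep '[1.2,0.05,0,0,0,1.2,0.05,0,0,0]' 80|grep -E "pos|force"
```

```text
position: [445.1, 162.3, 79.0]
force: [7.2, 2.5, -2.1]
```

```bash
python3 -m creep '[1.2,0.05,0,0,0,1.2,0.05,0,0,0]' 80|grep -E "pos|force"
```

```text
position: [444.9, 162.2, 79.1]
force: [8.9, 0.7, -2.9]
```

The stop is felt: the position has stalled and the force rises by about 4 N/mm. I'll add a touch more and hold.

```bash
python3 -m creep '[1.2,0.02,0,0,0,1.2,0.02,0,0,0,1.2,0.02,0,0,0,1.2,0.02,0,0,0]' 80|grep -E "pos|force"; python3 -m creep '[1.2,0,0,0,0,1.2,0,0,0,0,1.2,0,0,0,0,1.2,0,0,0,0,1.2,0,0,0,0,1.2,0,0,0,0]' 80|grep -E "pos|force"; python3 -m creep '[1.2,0,0,0,0,1.2,0,0,0,0,1.2,0,0,0,0,1.2,0,0,0,0,1.2,0,0,0,0,1.2,0,0,0,0]' 80|grep -E "pos|force|clock"
```

```text
position: [444.9, 162.2, 79.1]
force: [9.4, 1.9, -2.8]
position: [444.9, 162.2, 79.1]
force: [9.4, 1.3, -2.8]
clock: 24.7
position: [444.9, 162.2, 79.1]
force: [10.5, 2.2, -4.0]
```

```bash
python3 -m creep '[1.2,-0.2,0,0,0,1.2,-0.4,0,0,0,1.2,-0.6,0,0,0,1.2,-0.8,0,0,0,1.2,-0.9,0,0,0,1.2,-0.9,0,0,0]' 80|grep -E "pos|force"; python3 -m creep '[1.2,0,0,-0.4,0,1.2,0,0,-1.0,0,1.2,0,0,-2,0,1.2,0,0,-3.5,0,1.2,0,0,-6,0,1.2,0,0,-9,0,1.2,0,0,-12,0,1.2,0,0,-15,0,1.2,0,0,-17,0,1.2,0,0,-17.6,0,1.2,0,0,-17.6,0]' 80
python3 m2.py i 2>/dev/null | grep -E "bail|hook|rod"
```

```text
position: [452.6, 163.4, 78.7]
force: [0.7, 0.5, -1.7]
clock: 26.12
position: [453.0, 163.5, 256.3]
eef_rot: [-0.237, 3.13, 0.0]
force: [0.3, -0.3, -2.1]
width: 0.173
rod_grip side [301. 214.] 0.93 atz [523.6 -52.7  70. ]
rod_grip top [202. 246.] 0.67 atz [471.1 208.5  70. ]
rod_grip wrist [282. 298.] 0.82 atz [573.5 183.5  70. ]
hook_tip side [223. 212.] 0.84 atz [741.5 -10.2  38. ]
hook_tip top [204. 164.] 0.75 atz [689.6 239.7  38. ]
bail top [219. 192.] 0.89 atz [606.4 182.1  85. ]
```

```bash
python3 - <<'E'
import cv2,numpy as np
a=cv2.imread("pics/iside.png")[150:300,160:360];b=cv2.imread("pics/itop.png")[120:270,140:340]
cv2.imwrite("pics/ic.png",cv2.resize(np.hstack([a,b]),(800,300),interpolation=cv2.INTER_CUBIC))
E
```

```text
(no output)
```

View pics/ic.png

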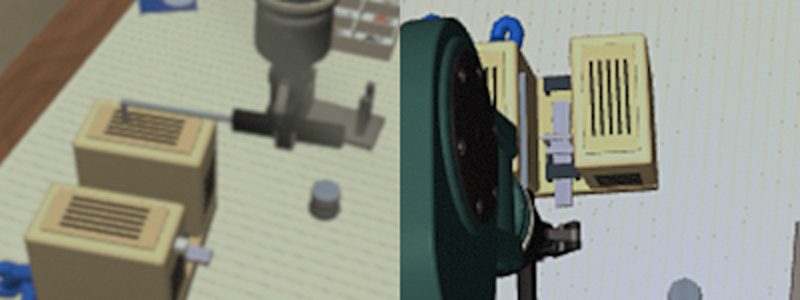

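The views show the bolt drawn right out, the rod free and level, and the bail unchanged. Now back to the cradle.

```bash
python3 -m creep '[1.2,0.1,-1.5,0,0.02,1.2,0.3,-4,0,0.05,1.2,0.6,-7.5,0,0.08,1.2,0.9,-11,0,0.11,1.2,1.2,-14.5,0,0.14,1.2,1.5,-18,0,0.165,1.2,1.8,-21.5,0,0.165,1.2,2,-25,0,0.165,1.2,2.2,-28,0,0.165,1.2,2.27,-30.5,0,0.165,1.2,2.27,-32,0,0.165,1.2,2.27,-32.4,2,0.165,1.2,2.27,-32.4,5,0.165,1.2,2.27,-32.4,8,0.165,1.2,2.27,-32.4,11,0.165,1.2,2.27,-32.4,13,0.165,1.2,2.27,-32.4,14,0.165,1.2,2.27,-32.4,14,0.165,1.2,2.27,-32.4,14,0.165,1.2,2.27,-32.4,14,0.165]' 80
python3 - <<'E'
from h import *
p=viewer.snapshot("side");save(p,"js.png");w=viewer.snapshot("wrist")
cv2.imwrite("pics/j.png",cv2.resize(np.hstack([cv2.resize(p["frame"][140:260,220:380],(560,420)),w["frame"]])[:,:,::-1],(800,300)))
E
```

```text
clock: 28.83
position: [479.4, -160.4, 115.7]
eef_rot: [0.021, 3.14, -0.001]
force: [-0.0, 0.6, -0.8]
width: 0.172
```

View pics/j.png

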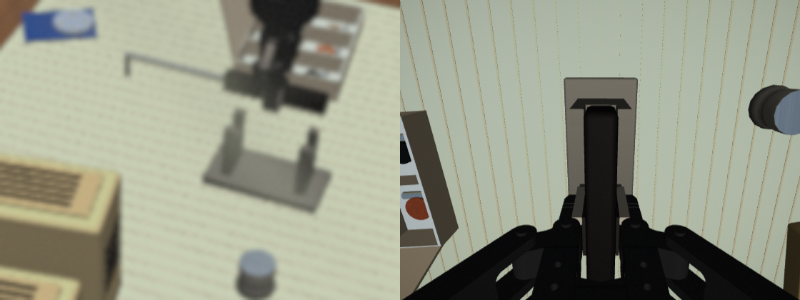

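The rod is squarely over the cradle. I'll lower it, slowing at the end.

```bash
python3 -m creep '[1.2,0,0,1,0,1.2,0,0,2.2,0,1.2,0,0,3.4,0,1.2,0,0,4.4,0,1.2,0,0,5.2,0,1.2,0,0,5.7,0,1.2,0,0,6.0,0,1.2,0,0,6.2,0,1.2,0,0,6.3,0,1.2,0,0,6.3,0]' 80;  python3 -m creep '[1.2,0,0,0.05,0,1.2,0,0,0.1,0,1.2,0,0,0.1,0]' 80
```

```text
clock: 29.77
position: [479.0, -160.4, 52.0]
eef_rot: [0.022, 3.141, -0.0]
force: [-0.2, 0.8, -1.0]
width: 0.173
clock: 30.02
position: [479.1, -160.4, 51.6]
eef_rot: [0.022, 3.141, -0.001]
force: [-3.3, 0.7, 10.0]
width: 0.174
```

```bash
python3 -m creep '[2.2,0,0,-0.05,0,3,0,0,-0.05,0,5,0,0,-0.05,0,8,0,0,-0.05,0,8.5,0,0,-0.05,0,8.5,0,0,-0.05,0,8.5,0,0,-0.05,0,8.5,0,0,-0.05,0,8.5,0,0,-0.05,0]' 80;  python3 -m creep '[8.5,0,0,-0.5,0,8.5,0,0,-1.5,0,8.5,0,0,-3,0,8.5,0,0,-5.5,0,8.5,0,0,-8.5,0,8.5,0,0,-11.5,0,8.5,0,0,-14.5,0,8.5,0,0,-17,0,8.5,0,0,-18,0,8.5,0,0,-18,0,8.5,0,0,-18,0,8.5,0,0,-18,0]' 80
python3 - <<'E'
from h import *
p=viewer.snapshot("side");w=viewer.snapshot("wrist")
cv2.imwrite("pics/k.png",cv2.resize(np.hstack([cv2.resize(p["frame"][140:260,220:380],(560,420)),w["frame"]])[:,:,::-1],(800,300)))
for l,z in dict(hook_tip=38,rod_grip=70,cradle_seat=70).items():
  for n,q in(("s",p),("w",w)):
    for c in viewer.landmark_of(q,l)[:1]: print(l,n,c["score"],np.round(atz(q,c["centre"],z),1))
E
```

```text
clock: 30.77
position: [478.9, -160.3, 51.2]
eef_rot: [-0.022, -3.141, -0.0]
force: [-0.2, -0.3, -0.0]
width: 0.992
clock: 31.77
position: [478.4, -160.1, 230.4]
eef_rot: [-0.022, -3.14, -0.001]
force: [0.5, -0.4, -0.1]
width: 1.0
hook_tip s 0.71 [ 661.9 -167.4   38. ]
rod_grip s 0.75 [ 486.6 -158.2   70. ]
rod_grip w 0.67 [ 478.4 -159.1   70. ]
cradle_seat s 0.88 [ 479.1 -157.4   70. ]
cradle_seat w 0.58 [ 482.3 -159.9   70. ]
```

View pics/k.png

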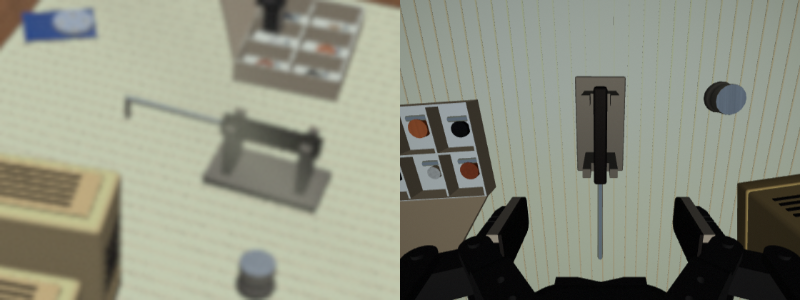

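The rod lies in both yokes with its hook down and towards the original end, and the gripper is clear. I'll hand in.

```bash
python3 -c "
from bench import r
print(r.close_job())"
```

```text
the job is handed in; nothing more can be done
None
```

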